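# Keeper bar on, then hold the hand scope on the chip

### The arm

A 6-joint arm with a two-finger parallel gripper is mounted at the origin on the work surface. World frame = base frame: x ahead of the robot, y to its left, z up, the work surface at z = 0. Lengths are in m, angles in rad, forces in N, time in s.
With the tool pointing down it reaches from about 0.425 to 0.95 m from the base axis. Payload 3.5 kg.
Tool frame: the origin (TCP) lies between the finger pads; the fingertips stand 22 mm ahead of it and the grasp point (between the pads) lies 3 mm ahead of it (ctrl.nose_length is the z of the fingertips in the tool frame, in m); z points along the fingers, y is the line along which they close (so a half turn about z gives the same grasp; the last joint's range is limited). The gripper opens to 85 mm and grips with 20 to 120 N. Pads are 22 mm wide; open, the fingers measure 114 mm over their backs; the gripper's body (76 mm by 85 mm) begins 54 mm behind the grasp point. The pads swing forward as they close: fully open they stand 13 mm farther back than shut.
Start: joints at [-1.457, 0.286, 1.577, -0, 1.279, -0.15], TCP at [0.176, -0.652, 0.253] pointing down, gripper open.
Joint ranges: [-2.77, 2.77], [-0.9, 2.22], [0.21, 2.48], [-1.53, 4.67], [0.24, 2.81], [-2.84, 2.84]. Speed limits (rad/s): [2.79, 2.79, 3.14, 3.14, 3.14, 3.14].

### API

Orientations are given as a unit quaternion [x, y, z, w].
In Python, from plant import ctrl gives the robot as it stands. The module is installed in compiled form; this text tells all that it offers.
- The arm moves only by the tool send_rows, never from a script. Its argument "rows" is text: rows parted by semicolons, each of 7 numbers parted by spaces: the turn, a rotation vector about the tool's x, y, z in degrees, then the shift along the tool's x, y, z in mm, then the opening, from -1 (shut) to 1 (fully open). A call has 1 to 8 rows; each row is the pose to reach, as a shift and turn from the pose commanded when the call began, along the tool's axes at that moment; what a row does not reach only later rows make up. A row lasts 1/8 s, in which the tool goes at most 62.5 mm and 10.7 degrees, less where a joint would pass 70% of its speed; a pose out of reach is approached as far as the arm can. A call with a gripper value outside its range is refused whole. The fingers move at their own pace and stop on an object; "grip_force" is the grip in N (left out, the last holds). Time passes only in rows, so rows that repeat a pose let the fingers close. It gives the time, the measured TCP pose, the force, the opening and the grip force at its end, in the units of the state.
- ctrl.get_state(): the state, without advancing time (a new reading comes with each control period).
- ctrl.read_camera(name): name is "scene" or "top" or "wrist"; returns a dict with "color" (420x560x3 uint8, red, green, blue), "fx", "fy", "cx", "cy" (pixels), "extrinsics" (4x4, takes a point from world to camera coordinates). Camera axes: x right, y down, z forward; pixel columns grow to the right and rows downward; lengths in m; the calibration is good to about 2 mm. The wrist camera is an equidistant fisheye: a pixel r from the principal point sees the ray r / f radians off the axis. A picture is of the moment at which its call begins. There is no depth.
- ctrl.sign_off(): hands the job in; it is judged then, once.
Trained networks look in a picture, given as the dict that the camera call returned (one of the last four; its "shot" number tells which), for a name from the list of things; names that differ only in an ending like _2 or _b are one class to them, and where a whole thing is asked for, a point or a joint stands for the part that bears it (a point fixed in the world has none). Each returns a list of dicts, best first, with "p" (0 to 1); they miss things now and then, are a little off and sometimes report something else, mostly with a low value. They report only what shows in the picture. A call takes as long as a camera call.
- ctrl.look_for(picture, target): "position" ([x, y, z] in m, in the coordinates of the camera as it stood for that picture, good to about 4 mm: the middle of the surface that is visible of it).
The state is a dict: "time": time; "qpos": joint angles; "dq": joint speeds; "joint_efforts": joint torques, N m; "eef_pos": TCP position; "tcp_rot": TCP orientation; "contact_force": force on the tool from outside, world axes, zero at the start; "wrist_torque": the same for the moment, N m; "opening": opening from 0.0 (shut) to 1.0 (fully open); "finger_force": force on a finger pad.
Only numpy, scipy, OpenCV 4.12 (cv2) and the standard library are available. Lean on these libraries where they do the work, as an engineer would, in place of code of your own. Each camera call takes 0.05 s, during which the arm holds its last target. There are 200 camera calls.

### The job

Get the circuit board ready and inspect it: first lay the keeper bar across the two notched support blocks of the board holder, down in both notches and centred, and let go of it. Then draw the handheld inspection scope up out of its stand, tip it to about 45 degrees and aim its lens end at the large square black chip on the board, with the lens about 60 mm from the chip along the scope's axis. Finish while still holding the scope there, still and in the air, touching nothing but the gripper; never touch the board holder with the scope and leave the other things on the bench where they are.

Things in the scene. Friction and masses are not known exactly. Their poses are not given: they have to be found in the camera images.
- keeper_bar: Keeper bar: plain aluminium bar 180 long (y), 20 wide (x), 14 thick (z), about 160 g, with a black upright grip block in the middle of its top: 16 wide (x), 44 long (y), 30 high, its top 44 above the bar's underside. Origin: centre of the underside. Starts flat on the bench, grip up. The same either way round.
- board_holder: Fixed dark steel plate 130 (x) by 190 (y) by 12, origin under its centre. On it a green board 100 by 116, centre 5 to -x, top 18 above the bench, parts up to 4 higher. At x = +35, y = +75 and -75 stand two aluminium blocks, 46 (x) by 24 (y), each with a notch 24 wide (x), open upwards and along y; notch floor 22, block top 34 above the bench. Place and yaw vary.
- seat (a point): Point midway between the two notches of the board holder, at notch floor height (22 above the bench), axes as the board holder. The seated bar has its origin here and its long axis along this y axis.
- chip (a point): Centre of the top of the large square black chip (30 by 30, 3 thick) on the board, 21 above the bench, axes as the board holder; it lies 60 from the bar's line, on the -x side.
- scope: Handheld inspection scope: black round body 32 in diameter, 160 long, about 140 g; lens end 26 in diameter with a bright ring, widening to 32 at 30 up; plain cylinder from 30 to 152. Origin: centre of the lens face; z axis from lens to tail. It starts upright in its stand, lens down, lens face 10 above the bench, the top 100 standing out above the rim.
- scope_focus (a point): Point on the scope's axis 60 ahead of the lens face (outside the scope); this is to fall on the chip's top.
- scope_stand: Fixed stand for the scope: round dark foot 80 in diameter and 8 high, upright grey tube 50 outside and 40 inside diameter, rim 70 above the bench, inner floor 10 above the bench. Origin: centre of its underside. It may change places with the identical driver stand.
- driver_stand: Fixed stand, identical to the scope's, that holds the nut driver. Not used.
- nut_driver: Bystander: slimmer black-handled nut driver, 28 in diameter at most and 140 long, upright in the other stand, top about 150 above the bench; origin at its lower end.
- tape_roll: Bystander: roll of amber tape lying flat, 64 diameter, 18 high; origin under its centre.
- flux_bottle: Bystander: white bottle, 40 diameter, about 85 high; origin under its centre.
- tweezers: Bystander: steel tweezers lying flat, 120 long (x), 7 high; origin under the centre.
- heatsink: Bystander: finned aluminium heat sink 40 by 40 by 22; origin under its centre.
- mouse: Bystander: white computer mouse, 95 long (x), 58 wide, 30 high; origin under its centre.

How it is judged:
On the way, in this order (a step that is already met when the one before it is completed fails the run):
1. the keeper bar lies down in both notches, centred, and is let go (x of keeper_bar in the frame of seat between -0.004 and 0.004 m and y of keeper_bar in the frame of seat between -0.015 and 0.015 m and z of keeper_bar in the frame of seat between -0.003 and 0.004 m and angle between the y axis of keeper_bar and the y axis of seat, either way round below 0.06 rad and angle between keeper_bar's own z axis and vertical below 0.06 rad and contact force between keeper_bar and the fingers below 0.2 N and linear speed of keeper_bar below 0.02 m/s), for 0.3 s.
2. the scope is drawn out of its stand, held by the gripper, lens above the rim (height (world z) of scope above 0.072 m and contact force between scope and the fingers above 1 N and contact force between scope and scope_stand below 0.2 N), for 0.2 s.
At the end, for the whole second after the job is handed in: Bar in both notches (4 mm across and in height, 15 mm along, 0.06 rad), let go. Scope gripped, still, touching nothing else, tipped 30 to 60 degrees from upright, lens lower and at least 20 mm above the chip; the point 60 mm ahead of the lens within 20 mm of the chip centre (x of keeper_bar in the frame of seat between -0.004 and 0.004 m and y of keeper_bar in the frame of seat between -0.015 and 0.015 m and z of keeper_bar in the frame of seat between -0.003 and 0.004 m and angle between the y axis of keeper_bar and the y axis of seat, either way round below 0.06 rad and angle between keeper_bar's own z axis and vertical below 0.06 rad and contact force between keeper_bar and the fingers below 0.2 N and contact force between scope and board_holder below 0.2 N and contact force between scope and keeper_bar below 0.2 N and contact force between scope and scope_stand below 0.2 N and contact force between scope and driver_stand below 0.2 N and contact force between scope and nut_driver below 0.2 N and contact force between scope and tape_roll below 0.2 N and contact force between scope and flux_bottle below 0.2 N and contact force between scope and tweezers below 0.2 N and contact force between scope and heatsink below 0.2 N and contact force between scope and mouse below 0.2 N and angle between scope's own z axis and vertical between 0.52 and 1.05 rad and distance between scope_focus and chip below 0.02 m and z of scope in the frame of chip above 0.02 m and height (world z) of scope above 0.04 m and contact force between scope and the fingers above 1 N and linear speed of scope below 0.02 m/s and angular speed of scope below 0.15 rad/s); the arm keeps its last pose, push and grip.
It fails at once if the scope strikes the board holder or the board (contact force between scope and board_holder above 1 N).
It fails at once if a bystander is moved by more than 20 mm (distance of any of nut_driver, tape_roll, flux_bottle, tweezers, heatsink, mouse from where it was at the start of the episode above 0.02 m).
It also fails if it takes over 64 s, if anything falls off the work surface, if the arm or the gripper's body presses on something with over 40 N, if the wrist force passes 120 N, or if a joint passes its speed limit or range.

## Working session

There is one attempt and no reset: what is moved stays moved. The work goes in short steps, Python scripts to look and compute and a tool call to move; the robot and the scene stay as the last step left them, time stands still between calls to the robot, and variables do not carry over. Pictures are saved under pics/ and viewed, at most 12 in all, crops included, and the job is handed in when it is done.

Besides the shell and the picture viewer there is one more tool, called by a JSON object that holds its "method" and its "body", one argument or row to a line. send_rows: Moves the arm, as the interface text tells. Its arguments: {"type":"object","properties":{"rows":{"type":"string"},"grip_force":{"type":"number"}},"required":["rows"]}

```bash
mkdir -p pics
cat > h.py <<'E'
import numpy as np, cv2
from scipy.spatial.transform import Rotation as R
from plant import ctrl
def w2c(p,P):
    E=np.array(p["extrinsics"]); return E[:3,:3]@np.array(P)+E[:3,3]
def c2w(p,c):
    E=np.array(p["extrinsics"]); return E[:3,:3].T@(np.array(c)-E[:3,3])
def ray(p,u,v,z):  # pinhole pixel -> world point at height z
    d=np.array([(u-p["cx"])/p["fx"],(v-p["cy"])/p["fy"],1]); o=c2w(p,[0,0,0]); w=c2w(p,d)-o
    return o+w*(z-o[2])/w[2]
def proj(p,P):
    c=w2c(p,P); return np.array([c[0]/c[2]*p["fx"]+p["cx"],c[1]/c[2]*p["fy"]+p["cy"]])
def look(p,names):
    for n in names:
        for d in ctrl.look_for(p,n)[:2]:
            print(n,round(d["p"],2),np.round(c2w(p,d["position"]),4),)
def save(p,n): cv2.imwrite("pics/"+n+".png",p["color"][:,:,::-1])
E
python3 - <<'E'
from h import *
t=ctrl.read_camera("top");save(t,"top0")
s=ctrl.read_camera("scene");save(s,"scene0")
N=["keeper_bar","board_holder","chip","scope","scope_stand","driver_stand","nut_driver","tape_roll","flux_bottle","tweezers","heatsink","mouse"]
print("top");look(t,N);print("scene");look(s,N)
print(np.round(t["extrinsics"],3),t["fx"],t["cx"],t["cy"]);print(np.round(s["extrinsics"],3),s["fx"])
print(ctrl.get_state())
E
```

```text
top
keeper_bar 0.87 [0.5474 0.1139 0.0136]
board_holder 0.69 [ 0.5454 -0.1483  0.0187]
chip 0.59 [ 0.5496 -0.1531  0.0175]
chip 0.47 [0.5804 0.294  0.1504]
scope 0.36 [ 0.5465 -0.1522  0.0209]
scope_stand 0.61 [0.5705 0.288  0.0087]
driver_stand 0.84 [0.4356 0.2564 0.009 ]
nut_driver 0.59 [0.4384 0.2669 0.1369]
tape_roll 0.91 [0.7306 0.1051 0.017 ]
tweezers 0.68 [ 0.4104 -0.1012  0.007 ]
heatsink 0.74 [ 0.4183 -0.3939  0.0149]
mouse 0.55 [ 0.6764 -0.3853  0.0317]
scene
keeper_bar 0.6 [0.569  0.1144 0.0175]
keeper_bar 0.24 [ 0.5609 -0.145   0.0167]
board_holder 0.83 [ 0.5628 -0.1464  0.0161]
chip 0.95 [ 0.557  -0.1416  0.019 ]
scope 0.7 [0.5946 0.3002 0.1341]
scope 0.7 [0.4495 0.2686 0.1194]
scope_stand 0.61 [0.6065 0.2945 0.0152]
driver_stand 0.64 [0.4565 0.2689 0.0199]
driver_stand 0.38 [0.7411 0.1049 0.017 ]
nut_driver 0.61 [0.452  0.2701 0.1188]
tape_roll 0.9 [0.7412 0.1061 0.0171]
flux_bottle 0.57 [0.7333 0.2947 0.0554]
flux_bottle 0.31 [ 0.5592 -0.1423  0.019 ]
tweezers 0.68 [0.7411 0.1043 0.0176]
tweezers 0.57 [ 0.4109 -0.1021  0.0043]
heatsink 0.72 [ 0.4243 -0.3945  0.0234]
he
[... 456 characters left out ...]
time': 1.3, 'qpos': array([-1.45702233e+00,  2.86329284e-01,  1.57665740e+00,  6.18178190e-06,
        1.27863368e+00, -1.50015528e-01]), 'dq': array([ 0.00019172, -0.0003882 ,  0.0006138 , -0.00081924, -0.00207233,
       -0.00013173]), 'joint_efforts': array([-3.27792714e-04, -4.05968034e+01, -2.92926872e+01, -2.40118306e-04,
        6.72132155e-04, -3.26247189e-06]), 'eef_pos': array([ 0.17601944, -0.65164214,  0.25332842]), 'tcp_rot': array([ 9.91314605e-01,  1.31511801e-01,  3.21044187e-06, -1.37980847e-05]), 'contact_force': array([-0.14683417,  0.27635893, -0.65445844]), 'wrist_torque': array([ 0.07458946,  0.00766378, -0.01301491]), 'finger_force': 0.0, 'opening': 0.9985856095934417}
```

View pics/top0.png

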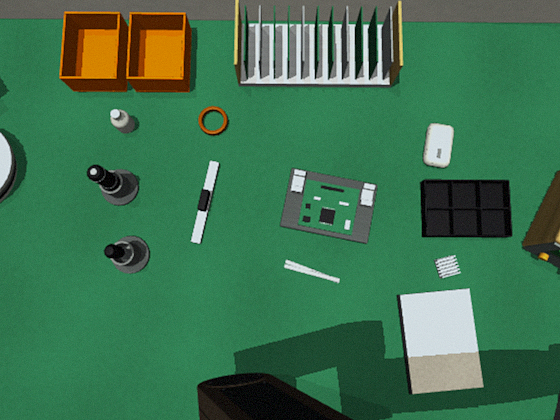

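View pics/scene0.png

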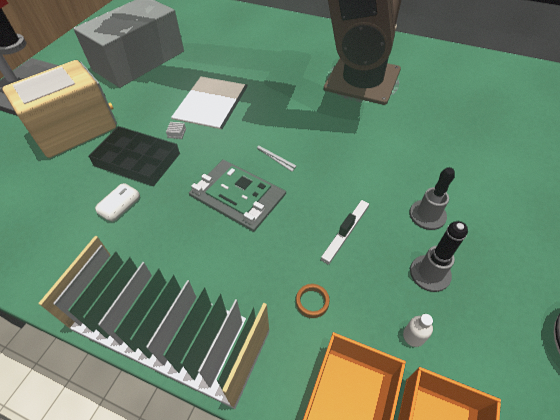

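The top view shows the bar around (205,203) and the holder around (328,207), with its blocks at (298,181) and (368,195) and the chip at (327,216). The thicker scope stands in the stand at (120,187), and the slim nut driver in the one at (131,254). Next I'll refine the bar and holder positions.

Run:
```python
from h import *
t=ctrl.read_camera("top");im=t["color"].astype(int)
g=im[:,:,1]-np.maximum(im[:,:,0],im[:,:,2]); mx=im.max(2); mn=im.min(2)
def blobs(mask,x0,x1,y0,y1):
    m=np.zeros(mask.shape,np.uint8); m[y0:y1,x0:x1]=mask[y0:y1,x0:x1]
    n,l,s,c=cv2.connectedComponentsWithStats(m)
    return [(s[i,4],(l==i).astype(np.uint8)) for i in np.argsort(-s[1:,4])+1]
def rect(m): 
    c=max(cv2.findContours(m,0,2)[0],key=cv2.contourArea); return cv2.minAreaRect(c)
def show(name,m,z):
    r=rect(m); b=cv2.boxPoints(r); w=np.array([ray(t,*q,z) for q in b])
    e=w[1]-w[0],w[2]-w[1]; L=max(e,key=np.linalg.norm); y=np.degrees(np.arctan2(L[1],L[0]))
    print(name,np.round(r[0],1),"ctr",np.round(w.mean(0),4),"sizes",[round(float(np.linalg.norm(q)),4) for q in e],"long yaw",round(y,2))
ng=(g<25).astype(np.uint8)
show("bar",blobs(ng,180,230,150,255)[0][1],.014)
show("plate",blobs(ng,275,385,160,250)[0][1],.012)
bl=blobs((mn>150).astype(np.uint8),275,385,160,250)
for a,m in bl[:3]: show("white%d"%a,m,.034)
for a,m in blobs((mx<60).astype(np.uint8),310,345,200,230)[:1]: show("chip",m,.021)
for n,z in (("scope_stand",.07),):pass
c=t["color"][160:255,270:390,::-1]; c=cv2.resize(c,None,fx=5,fy=5,interpolation=cv2.INTER_CUBIC)
d=cv2.resize(t["color"][155:275,80:160,::-1],None,fx=2.5,fy=475/120)
d=cv2.resize(t["color"][155:275,90:140,::-1],(198,475),interpolation=cv2.INTER_CUBIC)
cv2.imwrite("pics/crop1.png",np.hstack([c,d]))
for p in ([.5705,.288,0],[.59,.29,.17]): print(np.round(proj(t,p)))
```

```text
bar [204.7 201.7] ctr [0.5554 0.1177 0.014 ] sizes [0.182, 0.0273] long yaw -11.35
plate [328.9 205.2] ctr [ 0.55   -0.1481  0.012 ] sizes [0.1314, 0.1925] long yaw -101.06
white235 [297.7 180.3] ctr [ 0.5989 -0.0806  0.034 ] sizes [0.0465, 0.0242] long yaw -10.83
white234 [367.1 194. ] ctr [ 0.5708 -0.2271  0.034 ] sizes [0.0467, 0.025] long yaw -8.84
white47 [346.8 224.4] ctr [ 0.5061 -0.1835  0.034 ] sizes [0.0198, 0.0102] long yaw -11.79
chip [326.7 215.4] ctr [ 0.5261 -0.1427  0.021 ] sizes [0.0281, 0.0283] long yaw -100.95
[128. 195.]
[102. 170.]
```

View pics/crop1.png

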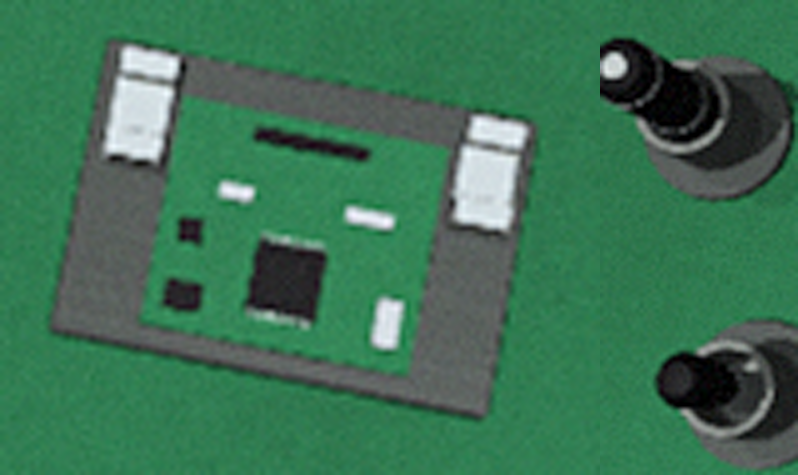

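Run:
```python
from h import *
t=ctrl.read_camera("top");im=t["color"].astype(int);s=ctrl.read_camera("scene")
m=np.zeros(im.shape[:2],np.uint8); m[150:255,180:230]=(im.min(2)>130)[150:255,180:230]
pts=cv2.findNonZero(m); r=cv2.minAreaRect(pts); w=np.array([ray(t,*q,.014) for q in cv2.boxPoints(r)])
for e in (w[1]-w[0],w[2]-w[1]): print(np.round(np.linalg.norm(e),4),np.degrees(np.arctan2(e[1],e[0])))
print("bar",w.mean(0))
y=pts[:,0,:].astype(float);W=np.array([ray(t,*q,.014)[:2] for q in y]);c=W.mean(0);_,_,V=np.linalg.svd(W-c);print(c,V[0],np.degrees(np.arctan2(V[0][1],V[0][0])))
print("rim",ray(t,110.7,182,.07),"top",ray(t,96.3,172.7,.165),"foot",ray(t,90+148/3.96-7,187,.008))
for h in (.17,.07,.0): print(h,proj(s,[.59,.29,h]))
```

```text
0.1809 -11.522372717570363
0.0212 -103.13918055714535
bar [0.55560061 0.11819456 0.014     ]
[0.55318406 0.11861484] [-0.97969073  0.20051453] 168.43295075644212
rim [0.58532254 0.30374595 0.07      ] top [0.58545251 0.30113156 0.165     ] foot [0.58582739 0.30215977 0.008     ]
0.17 [451.73409967 225.27919591]
0.07 [433.63500253 255.29238002]
0.0 [423.14216803 272.69232938]
```

```bash
cat >> h.py <<'E'
def down(yaw): # tool x at yaw deg, z down
    return R.from_euler('z',yaw,degrees=True)*R.from_euler('x',180,degrees=True)
def delta(pos,rot):
    s=ctrl.get_state(); q=R.from_quat(s["tcp_rot"]); p=s["eef_pos"]
    print("t",round(s["time"],2),"tcp",np.round(p,4),"q",np.round(s["qpos"],2),"F",np.round(s["contact_force"],1),"open",round(s["opening"],3),"ff",s["finger_force"])
    print("turn",np.round((q.inv()*rot).as_rotvec(degrees=True),2),"shift",np.round(q.inv().apply(np.array(pos)-p)*1e3,1))
E
python3 -c "
from h import *
delta([.5555,.118,.16],down(-11.5))"
```

```text
t 1.45 tcp [ 0.176  -0.6516  0.2533] q [-1.46  0.29  1.58  0.    1.28 -0.15] F [ 0.2 -0.2 -1. ] open 0.996 ff 0.0
turn [-0.   -0.   26.61] shift [ 567.  -644.1   93.3]
```

{"method": "send_rows", "body": {
  "rows": "0 0 26.6 567 -644 0 1;0 0 26.6 567 -644 0 1;0 0 26.6 567 -644 0 1;0 0 26.6 567 -644 0 1;0 0 26.6 567 -644 0 1;0 0 26.6 567 -644 0 1;0 0 26.6 567 -644 0 1;0 0 26.6 567 -644 0 1",
  "grip_force": 40
}}

```text
time: 2.45
eef_pos: [0.3977, -0.2014, 0.2538]
tcp_rot: [0.995, -0.1, 0.001, 0.0]
contact_force: [1.3, -0.3, -0.6]
opening: 1.002
finger_force: 0.0
```

```bash
python3 -c "
from h import *
delta([.5555,.118,.16],down(-11.5))"
```

```text
t 2.45 tcp [ 0.3977 -0.2014  0.2538] q [-0.7  -0.24  2.11  0.    1.27  1.07] F [ 1.3 -0.3 -0.6] open 1.002 ff 0.0
turn [ 0.04 -0.08 -0.02] shift [  90.7 -344.5   93.7]
```

{"method": "send_rows", "body": {
  "rows": "0 0 0 91 -344 0 1;0 0 0 91 -344 0 1;0 0 0 91 -344 0 1;0 0 0 91 -344 0 1;0 0 0 91 -344 60 1;0 0 0 91 -344 94 1;0 0 0 91 -344 94 1;0 0 0 91 -344 94 1"
}}

```text
time: 3.45
eef_pos: [0.5543, 0.1158, 0.1584]
tcp_rot: [0.995, -0.1, -0.001, 0.0]
contact_force: [0.6, -0.8, 0.4]
opening: 1.002
finger_force: 0.0
```

Run:
```python
from h import *
delta([.5555,.118,.06],down(-11.5))
p=ctrl.read_camera("wrist");save(p,"w1");look(p,["keeper_bar"])
E=p["extrinsics"];print(np.round(E,3),p["fx"],p["cx"],p["cy"])
def fproj(P):
    c=w2c(p,P);th=np.arctan2(np.hypot(c[0],c[1]),c[2]);return np.round(np.array([p["cx"],p["cy"]])+p["fx"]*th*c[:2]/np.hypot(c[0],c[1]),1)
a=np.radians(-11.5);L=np.array([np.cos(a),np.sin(a)]);T=np.array([-L[1],L[0]])
for u in(-22,22):
  for v in (-8,8): print("blk",fproj([*(np.array([.5555,.118])+L*u/1e3+T*v/1e3),.044]))
for u in(-90,90):
  for v in (-10,10): print("bar",fproj([*(np.array([.5555,.118])+L*u/1e3+T*v/1e3),.014]))
```

```text
t 3.45 tcp [0.5543 0.1158 0.1584] q [ 0.03  0.15  1.92 -0.    1.07  1.8 ] F [ 0.6 -0.8  0.4] open 1.002 ff 0.0
turn [0.06 0.14 0.07] shift [ 1.  -2.5 98.4]
keeper_bar 0.6 [0.5726 0.1155 0.0137]
[[-0.198 -0.98   0.001  0.223]
 [-0.945  0.191  0.266  0.493]
 [-0.261  0.051 -0.964  0.425]
 [ 0.     0.     0.     1.   ]] 325.19226210127806 282.65638784561287 204.91456956796424
blk [289.8 235.2]
blk [269.1 235.2]
blk [290.3 178.9]
blk [268.5 178.8]
bar [290.6 291.5]
bar [269.1 291.4]
bar [292.3  89. ]
bar [267.2  89. ]
```

View pics/w1.png

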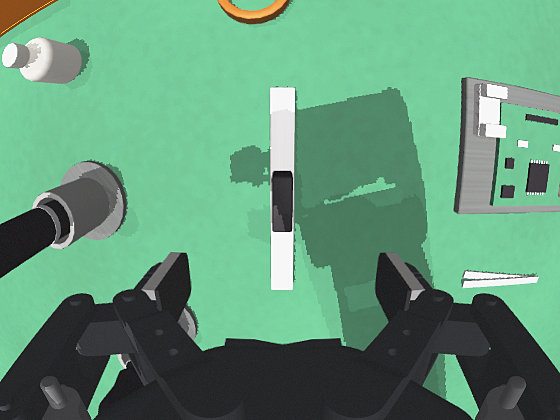

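The wrist view shows the grip block at (283,202) and the bar at x 270–295, y 88–291. That is within about 2 mm of my prediction, so I'm descending.

{"method": "send_rows", "body": {
  "rows": "0 0 0 1 -1 40 1;0 0 0 1 -1 80 1;0 0 0 1 -1 119.5 1;0 0 0 1 -1 119.5 1;0 0 0 1 -1 119.5 1;0 0 0 1 -1 119.5 -1;0 0 0 1 -1 119.5 -1;0 0 0 1 -1 119.5 -1"
}}

```text
time: 4.55
eef_pos: [0.5565, 0.1167, 0.0407]
tcp_rot: [0.995, -0.1, 0.001, -0.0]
contact_force: [0.4, -0.0, 0.7]
opening: 0.375
finger_force: 0.0
```

{"method": "send_rows", "body": {
  "rows": "0 0 0 0 0 0 -1;0 0 0 0 0 0 -1;0 0 0 0 0 0 -1;0 0 0 0 0 0 -1"
}}

```text
time: 5.05
eef_pos: [0.5561, 0.1167, 0.0401]
tcp_rot: [0.995, -0.1, 0.0, -0.0]
contact_force: [-1.4, 0.5, 4.2]
opening: 0.182
finger_force: 42.0
```

```bash
python3 -c "
from h import *
delta([.585,-.154,.16],down(79))"
```

```text
t 5.05 tcp [0.5561 0.1167 0.0401] q [0.03 0.33 1.96 0.   0.85 1.8 ] F [-1.4  0.5  4.2] open 0.182 ff 41.997660398483276
turn [-0.000e+00 -1.000e-02 -9.048e+01] shift [  82.2  259.5 -119.9]
```

{"method": "send_rows", "body": {
  "rows": "0 0 0 0 0 -60 -1;0 0 0 0 0 -120 -1;0 0 -10 82 260 -120 -1;0 0 -20 82 260 -120 -1;0 0 -30 82 260 -120 -1;0 0 -40 82 260 -120 -1;0 0 -50 82 260 -120 -1;0 0 -60 82 260 -120 -1"
}}

```text
time: 6.05
eef_pos: [0.5841, -0.1573, 0.1586]
tcp_rot: [0.911, 0.412, -0.0, -0.0]
contact_force: [-0.3, 0.1, -1.5]
opening: 0.178
finger_force: 41.2
```

```bash
python3 -c "
from h import *
delta([.585,-.154,.16],down(79))"
```

```text
t 6.05 tcp [ 0.5841 -0.1573  0.1586] q [-0.43  0.23  1.83 -0.    1.09  0.29] F [-0.3  0.1 -1.5] open 0.178 ff 41.22124493122101
turn [-5.000e-02  3.000e-02 -3.038e+01] shift [ 3.1 -1.6 -1.4]
```

{"method": "send_rows", "body": {
  "rows": "0 0 -10 1 0 20 -1;0 0 -20 1 0 40 -1;0 0 -30.4 1 0 50 -1;0 0 -30.4 1 0 50 -1;0 0 -30.4 1 0 50 -1;0 0 -30.4 1 0 50 -1"
}}

```text
time: 6.8
eef_pos: [0.5857, -0.154, 0.1105]
tcp_rot: [0.773, 0.635, 0.0, 0.001]
contact_force: [-0.5, -0.2, -1.0]
opening: 0.178
finger_force: 41.2
```

Run:
```python
from h import *
delta([.585,-.154,.0625],down(79))
p=ctrl.read_camera("wrist");save(p,"w2")
t=ctrl.read_camera("top");c=cv2.resize(t["color"][150:255,270:390,::-1],None,fx=2,fy=2)
def fproj(P):
    c=w2c(p,P);th=np.arctan2(np.hypot(c[0],c[1]),c[2]);return np.round(np.array([p["cx"],p["cy"]])+p["fx"]*th*c[:2]/np.hypot(c[0],c[1]),1)
a=np.radians(79);L=np.array([np.cos(a),np.sin(a)]);T=np.array([L[1],-L[0]])
S=np.array([.585,-.154])
for n,sx,us,z in(("blk",23,(63,87),.034),("notch",12,(63,87),.034)):
 for sg in(1,-1):
  for u in us:
   for v in(-sx,sx): print(n,sg*u,v,fproj([*(S+L*sg*u/1e3+T*v/1e3),z]))
```

```text
t 6.8 tcp [ 0.5857 -0.154   0.1105] q [-0.42  0.29  1.85 -0.    1.   -0.23] F [-0.5 -0.2 -1. ] open 0.178 ff 41.21536374092102
turn [ 0.08  0.02 -0.17] shift [-0.2 -0.7 48. ]
blk 63 -23 [241.6 125. ]
blk 63 23 [318.1 124.7]
blk 87 -23 [241.2  85.6]
blk 87 23 [318.3  85.3]
blk -63 -23 [248.6 307.7]
blk -63 23 [313.  307.7]
blk -87 -23 [250.2 333.8]
blk -87 23 [311.6 333.8]
notch 63 -12 [259.8 124.7]
notch 63 12 [299.9 124.5]
notch 87 -12 [259.6  85.1]
notch 87 12 [299.9  85. ]
notch -63 -12 [263.9 307.9]
notch -63 12 [297.6 307.9]
notch -87 -12 [264.9 334.1]
notch -87 12 [297. 334.]
```

View pics/w2.png

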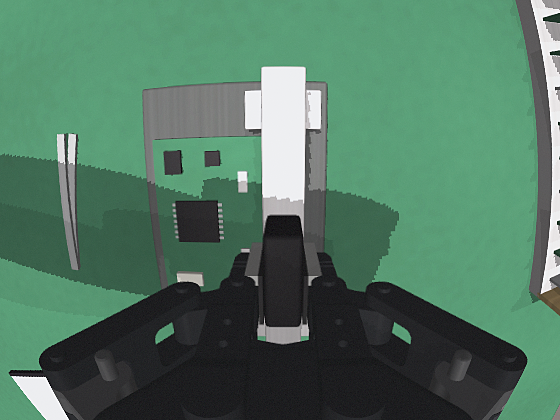

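The picture shows the bar spanning x 262–305 at its far end (row 70–130), with block white from 245 to 322 either side of it. Next I'll compare the two relative to each other, to subpixel.

Run:
```python
from h import *
p=ctrl.read_camera("wrist");im=p["color"].astype(float)
s=ctrl.get_state();q=R.from_quat(s["tcp_rot"]);P0=s["eef_pos"]
def fproj(P):
    c=w2c(p,P);th=np.arctan2(np.hypot(c[0],c[1]),c[2]);return np.array([p["cx"],p["cy"]])+p["fx"]*th*c[:2]/np.hypot(c[0],c[1])
# image rows: profile
for rows in ((74,84),(96,124),(140,180)):
    print(rows,[int(v) for v in im[rows[0]:rows[1],238:330].mean(0).mean(1)])
print("bar pred (tool-centred)")
for u in (90,75,40):
  for v in(-10,10): print(u,v,np.round(fproj(P0+q.apply([u/1e3,v/1e3,.040-.014])),1))
a=np.radians(79);L=np.array([np.cos(a),np.sin(a),0]);T=np.array([L[1],-L[0],0])
for v in (-23,23): print("blk75",v,np.round(fproj(np.array([.585,-.154,.034])+L*.075+T*v/1e3),1))
```

```text
(74, 84) [116, 117, 117, 118, 118, 118, 118, 118, 117, 118, 118, 118, 118, 118, 118, 117, 117, 119, 119, 117, 118, 115, 95, 194, 245, 242, 239, 239, 239, 239, 239, 239, 239, 239, 239, 239, 239, 239, 239, 239, 239, 239, 239, 239, 239, 239, 239, 239, 239, 239, 239, 239, 239, 239, 239, 239, 239, 239, 239, 239, 239, 239, 239, 239, 239, 242, 245, 180, 105, 116, 118, 117, 117, 118, 118, 117, 118, 117, 118, 118, 119, 119, 118, 118, 118, 118, 119, 120, 119, 119, 123, 123]
(96, 124) [124, 125, 127, 127, 128, 122, 107, 218, 246, 241, 239, 239, 239, 239, 239, 239, 239, 239, 239, 239, 240, 241, 242, 172, 235, 242, 240, 239, 239, 239, 239, 239, 239, 239, 239, 239, 239, 239, 239, 239, 239, 239, 239, 239, 239, 239, 239, 239, 239, 239, 239, 239, 239, 239, 239, 239, 239, 239, 239, 239, 239, 239, 239, 239, 240, 242, 237, 175, 178, 197, 205, 220, 237, 240, 239, 239, 239, 239, 239, 239, 240, 244, 247, 110, 126, 132, 136, 128, 102, 85, 122, 124]
(140, 180) [153, 156, 155, 154, 154, 155, 155, 155, 152, 135, 127, 130, 130, 131, 131, 129, 126, 123, 122, 122, 123, 122, 117, 126, 224, 243, 241, 239, 239, 239, 239, 239, 239, 239, 239, 239, 239, 239, 239, 239, 239, 239, 239, 239, 239, 239, 239, 239, 239, 239, 239, 239, 239, 239, 239, 239, 239, 239, 239, 239, 239, 239, 239, 239, 240, 247, 234, 70, 80, 85, 86, 99, 115, 126, 131, 131, 133, 132, 130, 131, 133, 131, 128, 128, 128, 132, 132, 109, 88, 110, 125, 123]
bar pred (tool-centred)
90 -10 [258.   66.8]
90 10 [303.2  66.7]
75 -10 [258.1  99.7]
75 10 [303.2  99.6]
40 -10 [258.8 176.7]
40 10 [302.6 176.7]
blk75 -23 [241.6 105.3]
blk75 23 [318.5 105. ]
```

{"method": "send_rows", "body": {
  "rows": "0 0 -0.2 -1.5 -0.4 15 -1;0 0 -0.2 -1.5 -0.4 28 -1;0 0 -0.2 -1.5 -0.4 36 -1;0 0 -0.2 -1.5 -0.4 42 -1;0 0 -0.2 -1.5 -0.4 46 -1;0 0 -0.2 -1.5 -0.4 48 -1;0 0 -0.2 -1.5 -0.4 48 -1;0 0 -0.2 -1.5 -0.4 48 -1"
}}

```text
time: 7.95
eef_pos: [0.5847, -0.1552, 0.0622]
tcp_rot: [0.771, 0.637, 0.0, 0.0]
contact_force: [-1.5, 0.8, 1.3]
opening: 0.179
finger_force: 41.6
```

Run:
```python
from h import *
delta([.585,-.154,.062],down(79))
print(ctrl.get_state()["wrist_torque"])
p=ctrl.read_camera("wrist");save(p,"w3")
```

```text
t 7.95 tcp [ 0.5847 -0.1552  0.0622] q [-0.43  0.36  1.87  0.    0.91 -0.24] F [-1.5  0.8  1.3] open 0.179 ff 41.57201528549194
turn [0.02 0.   0.12] shift [1.2 0.1 0.2]
[0.1211777  0.21573984 0.03513165]
```

View pics/w3.png

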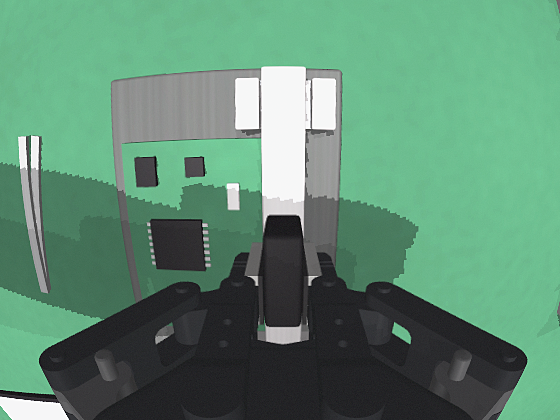

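The bar is down between the notch cheeks, at (283,100), at floor height with only light contact. I'm releasing it and lifting.

{"method": "send_rows", "body": {
  "rows": "0 0 0 0 0 0 0.2;0 0 0 0 0 0 0.2;0 0 0 0 0 0 0.2;0 0 0 0 0 0 0.2;0 0 0 0 0 -40 0.2;0 0 0 0 0 -100 0.6;0 0 0 0 0 -160 1;0 0 0 0 0 -180 1"
}}

```text
time: 9.0
eef_pos: [0.5865, -0.156, 0.2475]
tcp_rot: [0.771, 0.637, 0.002, 0.004]
contact_force: [0.2, -0.2, 0.3]
opening: 1.001
finger_force: 0.0
```

Run:
```python
from h import *
delta([.5855,.3015,.26],down(79))
p=ctrl.read_camera("wrist");im=p["color"]
t=ctrl.read_camera("top")
a=cv2.resize(im[60:360,100:460,::-1],(480,400)); save(p,"w4raw"); cv2.imwrite("pics/w4.png",np.hstack([a,cv2.resize(t["color"][150:260,270:350,::-1],(291,400))]))
```

```text
t 9.0 tcp [ 0.5865 -0.156   0.2475] q [-0.43  0.14  1.76 -0.    1.23 -0.24] F [ 0.2 -0.2  0.3] open 1.001 ff 0.0
turn [0.5  0.12 0.12] shift [449.  -87.2 -14.2]
```

View pics/w4.png

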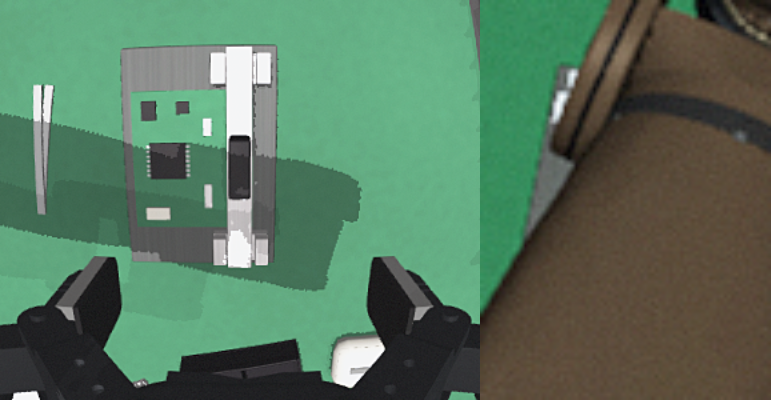

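The bar is seated in both notches (upper block at (240,68), lower at (240,247)) and let go. Now on to the scope.

```bash
python3 -c "
from h import *
delta([.5855,.3015,.25],down(95))"
```

```text
t 9.1 tcp [ 0.5858 -0.1557  0.2451] q [-0.43  0.14  1.76  0.    1.23 -0.24] F [-0.8  0.7  0.1] open 1.001 ff 0.0
turn [  0.33   0.13 -15.88] shift [448.9 -86.6  -6.1]
```

{"method": "send_rows", "body": {
  "rows": "0 0 -10 449 -87 -7 1;0 0 -16 449 -87 -7 1;0 0 -16 449 -87 -7 1;0 0 -16 449 -87 -7 1;0 0 -16 449 -87 -7 1;0 0 -16 449 -87 -7 1;0 0 -16 449 -87 -7 1;0 0 -16 449 -87 -7 1"
}}

```text
time: 10.1
eef_pos: [0.582, 0.305, 0.2449]
tcp_rot: [0.673, 0.739, -0.002, -0.002]
contact_force: [0.3, -0.1, -1.1]
opening: 0.998
finger_force: 0.0
```

{"method": "send_rows", "body": {
  "rows": "0 0 0 0 0 0 1;0 0 0 0 0 0 1;0 0 0 0 0 0 1"
}}

```text
time: 10.48
eef_pos: [0.5843, 0.3004, 0.2486]
tcp_rot: [0.676, 0.737, -0.0, -0.0]
contact_force: [-0.2, 0.3, -1.2]
opening: 0.999
finger_force: 0.0
```

Run:
```python
from h import *
delta([.5855,.3015,.138],down(95))
p=ctrl.read_camera("wrist");save(p,"w5");look(p,["scope","scope_stand"])
def fproj(P):
    c=w2c(p,P);th=np.arctan2(np.hypot(c[0],c[1]),c[2]);return np.round(np.array([p["cx"],p["cy"]])+p["fx"]*th*c[:2]/np.hypot(c[0],c[1]),1)
for z in(.17,.07):print(z,fproj([.5855,.3015,z]), fproj([.5855+.016,.3015,z]))
```

```text
t 10.47 tcp [0.5843 0.3004 0.2486] q [ 0.32  0.25  1.63 -0.    1.26  0.23] F [-0.2  0.3 -1.2] open 0.999 ff 0.0
turn [-0.03  0.02 -0.02] shift [  1.1   1.4 110.6]
scope 0.73 [0.5846 0.3152 0.1632]
scope_stand 0.6 [0.5865 0.3158 0.0078]
0.17 [283.6 221.6] [308.3 223.6]
0.07 [283.5 188.3] [300.4 189.8]
```

View pics/w5.png

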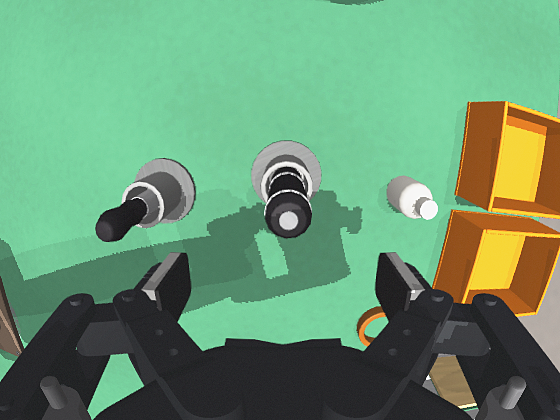

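The scope top is at (288,216) and its rim at (286,184), which puts it about 3 mm farther along +y than estimated. I'm descending with that correction.

{"method": "send_rows", "body": {
  "rows": "0 0 0 4 2.5 0 1;0 0 0 4 2.5 30 1;0 0 0 4 2.5 60 1;0 0 0 4 2.5 90 1;0 0 0 4 2.5 111 1;0 0 0 4 2.5 111 1;0 0 0 4 2.5 111 1;0 0 0 4 2.5 111 -1",
  "grip_force": 70
}}

```text
time: 11.62
eef_pos: [0.5871, 0.3067, 0.1398]
tcp_rot: [0.675, 0.738, 0.001, 0.001]
contact_force: [-0.1, -0.7, 0.0]
opening: 0.818
finger_force: 0.0
```

{"method": "send_rows", "body": {
  "rows": "0 0 0 0 0 0 -1;0 0 0 0 0 0 -1;0 0 0 0 0 0 -1;0 0 0 0 0 0 -1;0 0 0 0 0 0 -1;0 0 0 0 0 0 -1"
}}

```text
time: 12.38
eef_pos: [0.5867, 0.3066, 0.1387]
tcp_rot: [0.675, 0.738, 0.001, 0.0]
contact_force: [1.1, 0.0, 5.1]
opening: 0.355
finger_force: 69.4
```

Run:
```python
from h import *
delta([.586,.3045,.25],down(95))
print(ctrl.get_state()["wrist_torque"])
```

```text
t 12.38 tcp [0.5867 0.3066 0.1387] q [ 0.33  0.37  1.7  -0.    1.08  0.24] F [1.1 0.  5.1] open 0.355 ff 69.44756269454956
turn [ 0.1  -0.02  0.11] shift [  -1.9   -0.7 -111.3]
[ 0.0156895  -0.13675794  0.01891597]
```

{"method": "send_rows", "body": {
  "rows": "0 0 0 0 0 -20 -1;0 0 0 0 0 -50 -1;0 0 0 0 0 -90 -1;0 0 0 0 0 -130 -1;0 0 0 0 0 -150 -1;0 0 0 0 0 -150 -1;0 0 0 0 0 -150 -1"
}}

```text
time: 13.25
eef_pos: [0.5851, 0.306, 0.2852]
tcp_rot: [0.675, 0.738, -0.002, -0.001]
contact_force: [0.2, 0.6, -3.3]
opening: 0.359
finger_force: 69.7
```

```bash
cat >> h.py <<'E'
rotf=down(95)*R.from_euler('y',-45,degrees=True)
CH=np.array([.526,-.1425,.021])
def fin(back=0): return CH-rotf.apply([0,0,1])*(.06+.1287+back)
E
python3 - <<'E'
from h import *
print(rotf.apply([0,0,1]),fin())
delta([.55,.10,.28],rotf)
p=ctrl.read_camera("scene");c=cv2.resize(p["color"][60:330,200:560,::-1],(780,585));cv2.imwrite("pics/s1.png",c)
E
```

```text
[ 0.06162842 -0.70441603 -0.70710678] [ 0.51437072 -0.0095767   0.15443105]
t 13.25 tcp [0.5851 0.306  0.2852] q [ 0.33  0.23  1.58 -0.    1.33  0.24] F [ 0.2  0.6 -3.3] open 0.359 ff 69.73077714443207
turn [ -0.19 -44.94   0.21] shift [-202.1  -53.3    5.6]
```

View pics/s1.png

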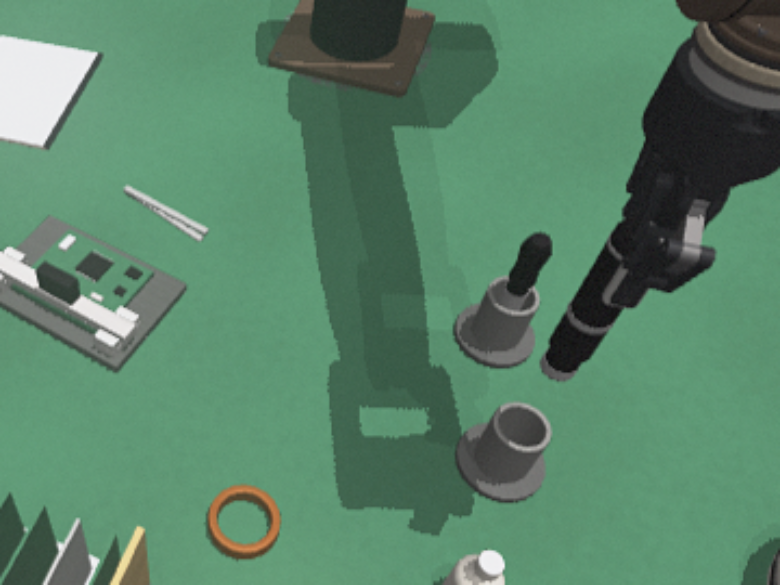

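The scope is out of its stand, straight in the grip, with its lens at (560,370) in the crop. The bar is still seated. Now I'll tilt it while moving to a standoff.

{"method": "send_rows", "body": {
  "rows": "0 -5 0 -40 -10 0 -1;0 -12 0 -90 -25 0 -1;0 -20 0 -140 -40 0 -1;0 -28 0 -200 -53 0 -1;0 -36 0 -202 -53 0 -1;0 -45 0 -202 -53 0 -1;0 -45 0 -202 -53 0 -1;0 -45 0 -202 -53 0 -1"
}}

```text
time: 14.3
eef_pos: [0.5512, 0.1005, 0.287]
tcp_rot: [0.624, 0.682, -0.258, 0.281]
contact_force: [-0.1, -0.3, -1.9]
opening: 0.356
finger_force: 70.1
```

```bash
python3 -c "
from h import *
delta(fin(.05),rotf)"
```

```text
t 14.3 tcp [0.5512 0.1005 0.287 ] q [ 0.28  0.14  1.8  -0.77  1.43  0.4 ] F [-0.1 -0.3 -1.9] open 0.356 ff 70.10986089706421
turn [ 0.03 -0.13  0.15] shift [ 18.3 -46.3 119. ]
```

{"method": "send_rows", "body": {
  "rows": "0 0 0 5 -15 30 -1;0 0 0 10 -30 60 -1;0 0 0 18 -46 90 -1;0 0 0 18 -46 119 -1;0 0 0 18 -46 119 -1;0 0 0 18 -46 119 -1;0 0 0 18 -46 119 -1"
}}

```text
time: 15.18
eef_pos: [0.5129, 0.0257, 0.1924]
tcp_rot: [0.624, 0.682, -0.257, 0.283]
contact_force: [-0.7, -0.3, -1.7]
opening: 0.359
finger_force: 70.0
```

Run:
```python
from h import *
delta(fin(0),rotf)
p=ctrl.read_camera("scene");c=cv2.resize(p["color"][50:260,140:420,::-1],(780,585),interpolation=cv2.INTER_CUBIC);cv2.imwrite("pics/s2.png",c)
q=R.from_quat(ctrl.get_state()["tcp_rot"]);P=ctrl.get_state()["eef_pos"]
k=780/280
for n,X in (("lens",P+q.apply([0,0,.1287])),("tail",P-q.apply([0,0,.0313])),("chip",CH)): print(n,np.round((proj(p,X)-[140,50])*k))
```

```text
t 15.18 tcp [0.5129 0.0257 0.1924] q [ 0.17  0.12  2.03 -0.85  1.22  0.47] F [-0.7 -0.3 -1.7] open 0.359 ff 69.98661160469055
turn [ 0.22 -0.03 -0.02] shift [ 1.9 -1.8 51.9]
lens [375. 325.]
tail [533. 245.]
chip [290. 369.]
```

View pics/s2.png

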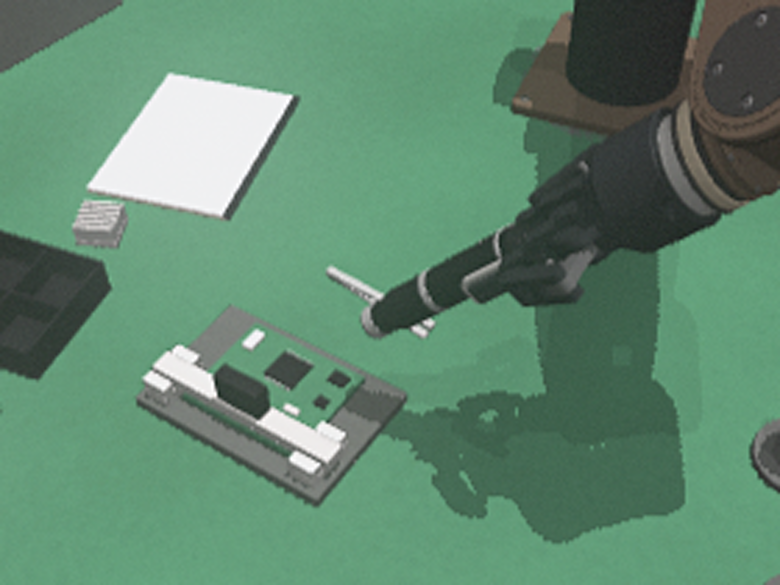

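The lens is at (371,321), against a prediction of (375,325), and the chip is at (290,370). The aim is good, so I'm closing the last 50 mm.

{"method": "send_rows", "body": {
  "rows": "0 0 0 2 -2 15 -1;0 0 0 2 -2 28 -1;0 0 0 2 -2 40 -1;0 0 0 2 -2 48 -1;0 0 0 2 -2 51 -1;0 0 0 2 -2 51 -1;0 0 0 2 -2 51 -1;0 0 0 2 -2 51 -1"
}}

```text
time: 16.23
eef_pos: [0.5132, -0.0093, 0.1538]
tcp_rot: [0.623, 0.682, -0.258, 0.283]
contact_force: [0.3, 0.3, -2.0]
opening: 0.357
finger_force: 70.1
```

{"method": "send_rows", "body": {
  "rows": "0 0 0 0 0 0 -1;0 0 0 0 0 0 -1;0 0 0 0 0 0 -1;0 0 0 0 0 0 -1"
}}

```text
time: 16.73
eef_pos: [0.513, -0.0094, 0.1535]
tcp_rot: [0.623, 0.682, -0.258, 0.282]
contact_force: [0.5, -0.3, -1.1]
opening: 0.357
finger_force: 70.1
```

Run:
```python
from h import *
delta(fin(0),rotf)
print(np.abs(ctrl.get_state()["dq"]).max())
p=ctrl.read_camera("scene");c=cv2.resize(p["color"][50:260,140:420,::-1],(780,585),interpolation=cv2.INTER_CUBIC);cv2.imwrite("pics/s3.png",c)
q=R.from_quat(ctrl.get_state()["tcp_rot"]);P=ctrl.get_state()["eef_pos"]
print((proj(p,P+q.apply([0,0,.1287]))-[140,50])*780/280, P+q.apply([0,0,.1887])-CH)
```

```text
t 16.73 tcp [ 0.513  -0.0094  0.1535] q [ 0.1   0.16  2.07 -0.9   1.13  0.5 ] F [ 0.5 -0.3 -1.1] open 0.357 ff 70.14577031135559
turn [0.09 0.   0.08] shift [-0.8  1.4 -0.5]
0.0015770930539794291
[336.16017571 346.06261743] [-0.00116649  0.0001547  -0.00095469]
```

View pics/s3.png

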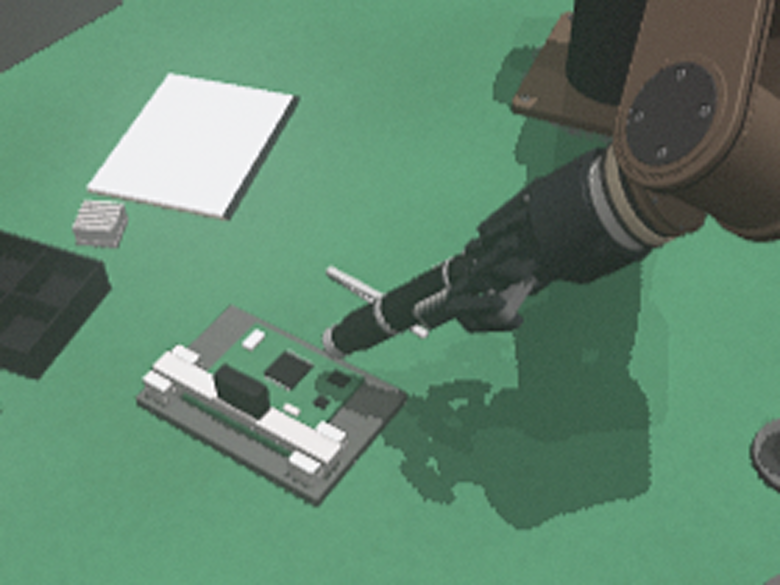

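The lens is at (332,342), within about 5 px of the prediction and aimed at the chip at (290,370). The scope is in the air and still, and the bar is seated, so I'm handing in.

```bash
python3 -c "
from h import *
print(ctrl.sign_off())"
```

```text
the job is handed in; nothing more can be done
None
```

I handed in the job at about 17 s of the 64 s: the keeper bar is seated in both notches and let go, and the scope is held still at 45° with its focus point about 2 mm from the chip centre by my measurements; the sign-off returned no verdict.

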